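# Set out the graded shaping cups in order of size

## Robot

A 6-joint arm with a two-finger parallel gripper is mounted at the origin on a cart in front of the work surface, level with it; the furniture and walls round the work are solid. World frame = base frame: x ahead of the robot, y to its left, z up, the work surface at z = 0. Lengths are in m, angles in rad, forces in N, time in s.
With the tool pointing down it reaches from about 0.35 to 0.975 m from the base axis. Payload 17.4 kg.
Tool frame: the origin (TCP) lies midway between the tips of the shut fingers; the grasp point (between the pads) lies bot.tcp_to_grasp behind it (bot.tcp_to_grasp is the distance from the TCP to the grasp point, in m); z points along the fingers, y is the direction in which the jaws open and shut (so a half turn about z gives the same grasp; the last joint's range is limited). The gripper opens to 85 mm and grips with 20 to 120 N. Pads are 22 mm wide; open, the fingers measure 114 mm over their backs; the gripper's body (76 mm by 85 mm) begins 54 mm behind the grasp point. The pads swing forward as they close: fully open they stand 13 mm farther back than shut.
Start: joints at [-1.178, 0.116, 1.442, -0, 1.584, -0.038], TCP at [0.282, -0.613, 0.231] pointing down, gripper open.
Joint ranges: [-2.83, 2.83], [-0.83, 2.19], [0.07, 2.5], [-1.14, 4.28], [0.01, 3], [-2.97, 2.97]. Speed limits (rad/s): [1.89, 1.89, 2.22, 3.14, 3.14, 3.14].

## Interface

Orientations are given as a unit quaternion [w, x, y, z].
In Python, from rig import bot, eyes gives the robot as it stands.
- The arm moves only by the tool apply_moves, never from a script. Its argument "plan" is a list of rows, each a list of 7 numbers: the closure, from -1 (fully open) to 1 (shut), then the shift along the tool's x, y, z in mm, then the turn, a rotation vector about the tool's x, y, z in degrees. A call has 1 to 8 rows; each row is the pose to reach, as a shift and turn from the pose measured when the call began, along the tool's axes at that moment; what a row does not reach only later rows make up. A row lasts 1/12 s, in which the tool goes at most 41.7 mm and 7.16 degrees, less where a joint would pass 70% of its speed; a pose out of reach is approached as far as the arm can. A call with a gripper value outside its range is refused whole. The fingers move at their own pace and stop on an object; the grip force is fixed at half the most. Time passes only in rows, so rows that repeat a pose let the fingers close. It gives the time, the measured TCP pose, the force and the opening at its end, in the units of the state.
- bot.read_state(): the state, without advancing time (a new reading comes with each control period).
- eyes.capture(name): name is "scene" or "top" or "wrist"; returns a dict with "color" (480x640x3 uint8, red, green, blue), "depth" (480x640 float32, m along the optical axis (not along the pixel's ray), 0 where there is no reading), "fx", "fy", "cx", "cy" (pixels), "D" ([k1, k2, p1, p2, k3] as OpenCV has them; the pictures are not rectified), "extrinsics" (4x4, takes a point from camera to world coordinates). Camera axes: x right, y up, looking along -z (the intrinsics and any distortion apply to the point x, -y, -z); pixel columns grow to the right and rows downward; lengths in m; the calibration is good to about 2 mm. A picture is of the moment at which its call begins.
- bot.finish_job(): hands the job in, once; it reports no verdict.
The state is a dict: "time_s": time; "qpos": joint angles; "qd": joint speeds; "effort": joint torques, N m; "tcp_pos": TCP position; "orientation": TCP orientation; "force": force on the tool from outside, world axes, zero at the start; "ft_torque": the same for the moment, N m; "finger_gap": opening from 0.0 (shut) to 1.0 (fully open).
Only numpy, scipy, OpenCV 4.12 (cv2) and the standard library are available. Lean on these libraries where they do the work, as an engineer would, in place of code of your own. Each camera call takes 0.05 s, during which the arm holds its last target.

## Task

Set the four brass shaping cups out on the board in order of size, one standing upright in the middle of each black rubber pad: the smallest on the pad next to the red button, then each larger one in turn, the largest at the far end of the row. Leave the stepped wooden gauge block where it stands.

Things in the scene. Friction and masses are not known exactly. Their poses are not given: they have to be found in the camera images.
- cup_26: the smallest of four loose, open, round brass cups, used for shaping bristle tufts: 40 mm high, straight wall 26 mm in outside diameter and 3 mm thick, on a foot flange 32 mm in diameter and about 5 mm high; 70 g nominal. It stands upright on the worktop at the start. Origin: centre of its underside; z points up along its axis to the open mouth
- cup_34: the second smallest of four loose, open, round brass cups, used for shaping bristle tufts: 52 mm high, straight wall 34 mm in outside diameter and 3 mm thick, on a foot flange 40 mm in diameter and about 5 mm high; 110 g nominal. It stands upright on the worktop at the start. Origin: centre of its underside; z points up along its axis to the open mouth
- cup_42: the second largest of four loose, open, round brass cups, used for shaping bristle tufts: 64 mm high, straight wall 42 mm in outside diameter and 3 mm thick, on a foot flange 48 mm in diameter and about 5 mm high; 160 g nominal. It stands upright on the worktop at the start. Origin: centre of its underside; z points up along its axis to the open mouth
- cup_50: the largest of four loose, open, round brass cups, used for shaping bristle tufts: 76 mm high, straight wall 50 mm in outside diameter and 3 mm thick, on a foot flange 56 mm in diameter and about 5 mm high; 220 g nominal. It stands upright on the worktop at the start. Origin: centre of its underside; z points up along its axis to the open mouth
- pad_a: fixed round black rubber pad, 68 mm across, 3 mm thick, first from the left (the end towards +y) of four alike in a row, about 90 mm apart, on a light wooden board (450 x 90 x 10 mm, flat on the worktop, long side roughly along y). Origin: centre of its underside, 10 mm above the worktop; its upper face is 3 mm higher. y points left along the row, x across it, away from the robot
- pad_b: fixed round black rubber pad, 68 mm across, 3 mm thick, second from the left of four alike in a row, about 90 mm apart, on a light wooden board (450 x 90 x 10 mm, flat on the worktop, long side roughly along y). Origin: centre of its underside, 10 mm above the worktop; its upper face is 3 mm higher. y points left along the row, x across it, away from the robot
- pad_c: fixed round black rubber pad, 68 mm across, 3 mm thick, third from the left of four alike in a row, about 90 mm apart, on a light wooden board (450 x 90 x 10 mm, flat on the worktop, long side roughly along y). Origin: centre of its underside, 10 mm above the worktop; its upper face is 3 mm higher. y points left along the row, x across it, away from the robot
- pad_d: fixed round black rubber pad, 68 mm across, 3 mm thick, fourth from the left (the end towards -y) of four alike in a row, about 90 mm apart, on a light wooden board (450 x 90 x 10 mm, flat on the worktop, long side roughly along y). Origin: centre of its underside, 10 mm above the worktop; its upper face is 3 mm higher. y points left along the row, x across it, away from the robot
- red_button: low red dome, 24 mm in diameter and 9.5 mm high, fixed on the board near one end of the row, about 63 mm beyond the last pad there; it marks the end for the smallest cup and may be at either end (a steel-coloured button of the same shape is at the other). Origin: centre of its underside, on the board
- height_gauge: loose stepped beech gauge block, 50 x 90 x 47 mm, standing left of the work; to be left where it is. Origin: centre of its underside, z up, y along its 90 mm length. (Fixed obstacles near the work: a wooden crate 160 mm high behind the board, its front wall running from x 0.68, y -0.19 to x 0.82, y 0.35; a box with an open lid, 250 mm high, at x 0.44 to 0.65, y -0.46 to -0.20)
Not all that is in view belongs to the job. Leave any green or pink look-alike of the cup_42 alone. Leave any turquoise look-alike of the cup_50 alone.

How it is judged:
At the end, for the whole second after the job is handed in: All four cups stand upright (within 0.1 rad) and at rest on the black rubber pads, each within 12 mm of its pad's centre, in order of size: smallest on the pad next to the red button, then the second smallest, the second largest and, on the farthest pad, the largest (angle between each of cup_26, cup_34, cup_42, cup_50's own z axis and vertical below 0.1 rad and height (world z) of cup_26 between 0.009 and 0.018 m and linear speed of each of cup_26, cup_34, cup_42, cup_50 below 0.02 m/s and angular speed of each of cup_26, cup_34, cup_42, cup_50 below 0.2 rad/s and height (world z) of cup_34 between 0.009 and 0.018 m and height (world z) of cup_42 between 0.009 and 0.018 m and height (world z) of cup_50 between 0.009 and 0.018 m and ((horizontal distance between red_button and pad_a below 0.12 m and horizontal distance between cup_26 and pad_a below 0.012 m and horizontal distance between cup_34 and pad_b below 0.012 m and horizontal distance between cup_42 and pad_c below 0.012 m and horizontal distance between cup_50 and pad_d below 0.012 m) or (horizontal distance between red_button and pad_d below 0.12 m and horizontal distance between cup_26 and pad_d below 0.012 m and horizontal distance between cup_34 and pad_c below 0.012 m and horizontal distance between cup_42 and pad_b below 0.012 m and horizontal distance between cup_50 and pad_a below 0.012 m))); the robot touches nothing.
It fails at once if the gauge block is moved by more than 15 mm (distance of height_gauge from where it was at the start of the episode above 0.015 m).
It also fails if it takes over 96 s, if anything falls off the work surface, if the arm or the gripper's body presses on something with over 40 N, if the wrist force passes 120 N, or if a joint passes its speed limit or range.

## Working session

There is one attempt and no reset: what is moved stays moved. The work goes in short steps, Python scripts to look and compute and a tool call to move; the robot and the scene stay as the last step left them, time stands still between calls to the robot, and variables do not carry over. Pictures are saved under pics/ and viewed, and the job is handed in when it is done.

Besides the shell and the picture viewer there is one more tool, called as name(argument=value, ...) on one line, values as JSON. apply_moves: Moves the arm, as the interface text tells. Its arguments: {"type":"object","properties":{"plan":{"type":"array","items":{"type":"array","items":{"type":"number"}}}},"required":["plan"]}

```bash
ls; mkdir -p pics; python3 - <<'E'
from rig import bot, eyes
import cv2, numpy as np
for n in ["scene","top"]:
    c=eyes.capture(n)
    cv2.imwrite(f"pics/{n}0.png",c["color"][:,:,::-1])
    np.savez(f"{n}0.npz",**c)
    print(n,c["fx"],c["cx"],c["D"]); print(np.round(c["extrinsics"],3))
print(bot.read_state(), bot.tcp_to_grasp)
E
```

```text
pics
scene 548.9762927842274 327.1290704592816 [0.01495565 0.         0.         0.         0.        ]
[[-0.623  0.453 -0.638 -0.28 ]
 [-0.783 -0.353  0.513  0.766]
 [ 0.007  0.818  0.575  0.696]
 [ 0.     0.     0.     1.   ]]
top 490.6417240377907 318.3562378889637 [0.01184607 0.         0.         0.         0.        ]
[[-0.041  0.978 -0.205  0.259]
 [-0.999 -0.039  0.012  0.157]
 [ 0.004  0.206  0.979  1.065]
 [ 0.     0.     0.     1.   ]]
{'time_s': 0.1, 'qpos': array([-1.17779089e+00,  1.16435639e-01,  1.44219330e+00,  2.31637667e-06,
        1.58401471e+00, -3.78194607e-02]), 'qd': array([ 0.00054569, -0.00041179, -0.00238301,  0.00027595,  0.00074057,
        0.00085452]), 'effort': array([ 4.51012365e-04, -7.33670640e+01, -6.33788538e+01, -5.91823346e-05,
        5.25510361e-03,  2.03552179e-05]), 'tcp_pos': array([ 0.28180792, -0.6131682 ,  0.23064081]), 'orientation': array([-5.17439413e-04,  9.76888178e-01,  2.13750347e-01, -9.16954415e-05]), 'force': array([ 0.09417693, -0.03832471, -0.23940876]), 'ft_torque': array([ 0.05291723,  0.00690242, -0.00199234]), 'finger_gap': 0.996004160063081} 0.0187
```

View pics/scene0.png

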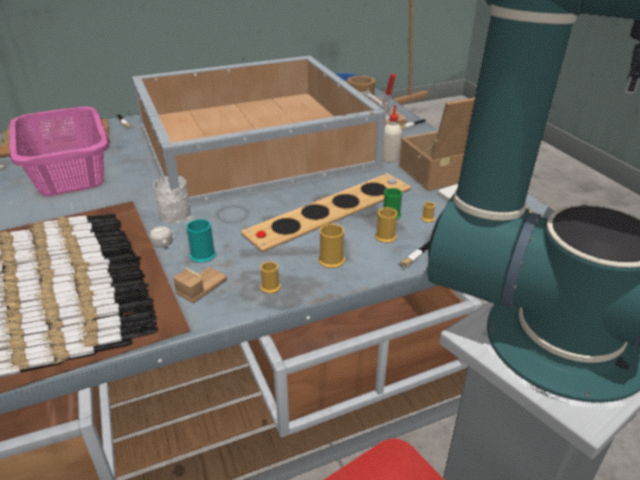

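View pics/top0.png

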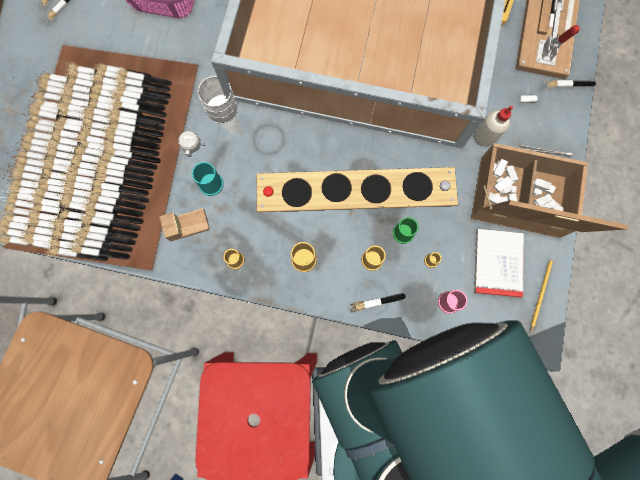

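The scene picture shows the red dome at (262,234), the left end of the row, so it is next to pad_a. In the top view it is at (268,191).

Candidates in the top view:
- **Brass cups:** (233,259), (303,256), (374,257) and (433,259).
- **Look-alikes to leave:** green (405,230), pink (453,301) and turquoise (207,178).

The gauge block is at (184,223).

```bash
cat > h.py <<'E'
import numpy as np, cv2
def rays(c,uv):
    K=np.array([[c["fx"],0,c["cx"]],[0,c["fy"],c["cy"]],[0,0,1]],float)
    p=cv2.undistortPoints(np.asarray(uv,float).reshape(-1,1,2),K,np.asarray(c["D"],float)).reshape(-1,2)
    d=np.c_[p[:,0],-p[:,1],-np.ones(len(p))]
    E=c["extrinsics"]; return E[:3,3], d@E[:3,:3].T, d
def plane(c,uv,z):
    o,d,_=rays(c,uv); return o+d*((z-o[2])/d[:,2])[:,None]
def depthpts(c,uv):
    uv=np.asarray(uv,int); o,d,_=rays(c,uv); return o+d*c["depth"][uv[:,1],uv[:,0]][:,None]
def blobs(m,amin):
    n,l,s,ce=cv2.connectedComponentsWithStats(m.astype(np.uint8),connectivity=8)
    return [(np.argwhere(l==i)[:,::-1],s[i]) for i in range(1,n) if s[i][4]>=amin]
def circ(P):
    A=np.c_[2*P,np.ones(len(P))]; s=np.linalg.lstsq(A,(P**2).sum(1),rcond=None)[0]
    return s[:2],np.sqrt(s[2]+s[0]**2+s[1]**2)
E
cat > meas.py <<'E'
from h import *
import sys
t=dict(np.load("top0.npz")); 
hsv=cv2.cvtColor(t["color"],cv2.COLOR_RGB2HSV); H,S,V=[hsv[:,:,i].astype(int) for i in range(3)]
roi=np.zeros(H.shape,bool); roi[160:320,195:470]=1
brass=(H>15)&(H<32)&(S>130)&roi
for uv,s in blobs(brass,60):
    P=depthpts(t,uv); zt=np.percentile(P[:,2],97)
    top=P[P[:,2]>zt-0.006]
    c,r=circ(top[:,:2])
    (ex,er)=cv2.minEnclosingCircle(top[:,:2].astype(np.float32))
    print("brass",s[:5],"ztop %.4f"%zt,"fit",c.round(4),"r%.4f"%r,"mec",np.round(ex,4),round(er,4),len(top))
dark=(V<70)&roi
for uv,s in blobs(dark,300):
    P=plane(t,uv,.013)[:,:2]; Z=depthpts(t,uv)[:,2]
    (ex,er)=cv2.minEnclosingCircle(P.astype(np.float32))
    print("pad",s,P.mean(0).round(4),np.round(ex,4),round(er,4),"z",np.median(Z).round(4))
red=((H<8)|(H>172))&(S>150)&roi
for uv,s in blobs(red,15): print("red",s,plane(t,uv,.017).mean(0).round(3))
E
python3 meas.py
python3 - <<'E'
import cv2
im=cv2.imread("pics/top0.png")[150:320,190:480]
cv2.imwrite("pics/crop.png",cv2.resize(im,None,fx=2.7,fy=2.7,interpolation=cv2.INTER_CUBIC))
E
```

```text
brass [291 243  25  29 303] ztop 0.0764 fit [0.3634 0.1725] r0.0742 mec [0.357  0.1697] 0.099 51
brass [362 247  23  23 243] ztop 0.0647 fit [0.4247 0.0291] r0.0191 mec [0.4247 0.0294] 0.0204 33
brass [224 250  20  19 197] ztop 0.0537 fit [0.3266 0.2707] r0.1245 mec [0.3528 0.2477] 0.1308 39
brass [425 253  16  14 126] ztop 0.0417 fit [ 0.4184 -0.0998] r0.0112 mec [ 0.4182 -0.1001] 0.0124 25
pad [403 173  29  28 639] [ 0.5863 -0.0819] [ 0.5862 -0.0818] 0.0328 z 0.0135
pad [322 174  29  28 635] [0.5905 0.0996] [0.5907 0.0997] 0.0325 z 0.0134
pad [361 175  29  28 632] [0.5841 0.0114] [0.5842 0.0113] 0.0325 z 0.0135
pad [282 179  29  28 635] [0.5828 0.1887] [0.5828 0.1883] 0.0327 z 0.0137
red [263 186  10  11  78] [0.587 0.252 0.017]
```

View pics/crop.png

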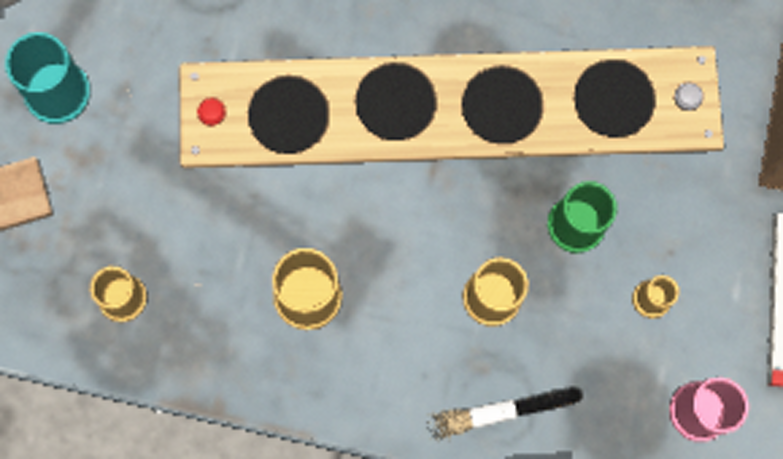

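The crop confirms the four brass cups by rim height: 54 mm at (233,259), 76 at (303,256), 65 at (374,257) and 42 at (433,259). The look-alikes are clearly coloured. I'll refine the centres, rejecting bad depth readings and cross-checking with the scene camera.

```bash
cat > m2.py <<'E'
from h import *
R={.0764:(.076,.025),.0647:(.064,.021)}
for n in ["top","scene"]:
    t=dict(np.load(n+"0.npz"))
    hsv=cv2.cvtColor(t["color"],cv2.COLOR_RGB2HSV); H,S,V=[hsv[:,:,i].astype(int) for i in range(3)]
    roi=np.zeros(H.shape,bool)
    if n=="top": roi[235:320,195:470]=1
    else: roi[195:300,250:440]=1
    for uv,s in blobs((H>13)&(H<32)&(S>110)&roi,60):
        P=depthpts(t,uv); ok=(np.abs(P[:,2]-.04)<.045)&(P[:,0]>.2); zt=np.percentile(P[ok,2],96)
        h,r0=min([(.04,.013),(.052,.017),(.064,.021),(.076,.025)],key=lambda a:abs(a[0]-zt))
        top=ok&(np.abs(P[:,2]-h)<.005)
        Q=plane(t,uv[top],h)[:,:2]
        c,r=circ(Q)
        ex,er=cv2.minEnclosingCircle(Q.astype(np.float32))
        # flange bottom: all pixels near z<8mm
        lo=ok&(P[:,2]<.012)
        print(n,s[:4],"h",h,"zt%.4f"%zt,"fit",c.round(4),"r %.4f/%.3f"%(r,r0),"mec",np.round(ex,4),round(er,4),top.sum())
E
python3 m2.py
```

```text
top [291 242  25  30] h 0.076 zt0.0769 fit [0.4325 0.1779] r 0.0231/0.025 mec [0.4324 0.178 ] 0.0248 108
top [362 246  23  25] h 0.064 zt0.0653 fit [0.4254 0.0287] r 0.0192/0.021 mec [0.4252 0.0287] 0.0209 79
top [224 249  20  20] h 0.052 zt0.0536 fit [0.4371 0.3274] r 0.0152/0.017 mec [0.4363 0.3277] 0.0171 67
top [424 252  17  16] h 0.04 zt0.0422 fit [ 0.4188 -0.1001] r 0.0112/0.013 mec [ 0.4188 -0.1001] 0.0131 52
scene [250 195 134  73] h 0.076 zt0.0711 fit [0.4292 0.1842] r 0.0232/0.025 mec [0.4296 0.1856] 0.0276 109
scene [422 203  12  19] h 0.04 zt0.0380 fit [ 0.4148 -0.0924] r 0.0108/0.013 mec [ 0.4136 -0.0905] 0.0149 25
scene [376 207  22  35] h 0.064 zt0.0622 fit [0.4222 0.0348] r 0.0194/0.021 mec [0.422  0.0344] 0.0231 82
scene [261 262  19  31] h 0.052 zt0.0509 fit [0.4342 0.3331] r 0.0150/0.017 mec [0.434  0.3334] 0.0179 72
```

The two cameras differ by a steady 6 mm or so, so I'll settle it with the wrist camera from above.

```bash
cat > go.py <<'E'
import sys; from rig import bot
import numpy as np
from scipy.spatial.transform import Rotation as R
# usage go.py x y z psi_deg [x y z psi ...] ; psi = heading of tool x, tool pointing down; jaws along psi-90
s=bot.read_state(); q=s["orientation"]; R0=R.from_quat([q[1],q[2],q[3],q[0]]); p=s["tcp_pos"]
x=R0.as_matrix()[:,0]
print("t %.2f tcp"%s["time_s"],p.round(4),"psi %.2f"%np.degrees(np.arctan2(x[1],x[0])),"tiltz",R0.as_matrix()[:,2].round(4),"F",s["force"].round(1),"gap %.3f"%s["finger_gap"],"q",s["qpos"].round(2))
a=[float(v) for v in sys.argv[1:]]
for i in range(0,len(a),4):
    w=np.array(a[i:i+3]); ps=np.radians(a[i+3])
    T=np.array([[np.cos(ps),np.sin(ps),0],[np.sin(ps),-np.cos(ps),0],[0,0,-1]]).T
    T=np.array([[np.cos(ps),np.sin(ps),0],[np.sin(ps),-np.cos(ps),0],[0,0,-1]])
    d=R0.inv().apply(w-p)*1000; r=(R0.inv()*R.from_matrix(T)).as_rotvec(degrees=True)
    print(d.round(1),r.round(2),"rows~%.1f"%max(np.linalg.norm(d)/41.7,np.linalg.norm(r)/7.16))
E
python3 go.py 0.30 -0.5 0.35 60 0.40 0.05 0.35 90
```

```text
t 0.10 tcp [ 0.2818 -0.6132  0.2306] psi 24.68 tiltz [-4.e-04  1.e-03 -1.e+00] F [ 0.1 -0.  -0.2] gap 0.996 q [-1.18  0.12  1.44  0.    1.58 -0.04]
[  63.8  -95.4 -119.3] [-6.000e-02 -2.000e-02 -3.532e+01] rows~4.9
[ 384.3 -553.3 -118.8] [-5.000e-02 -4.000e-02 -6.532e+01] rows~16.4
```

apply_moves(plan=[[-1,20,-20,-60,0,0,-7],[-1,35,-50,-100,0,0,-14],[-1,50,-80,-119,0,0,-21],[-1,70,-110,-119,0,0,-28],[-1,95,-140,-119,0,0,-35],[-1,120,-170,-119,0,0,-42],[-1,145,-205,-119,0,0,-49],[-1,170,-240,-119,0,0,-56]])

```text
time_s: 0.77
tcp_pos: [0.3329, -0.3378, 0.3496]
orientation: [-0.001, 0.76, 0.649, 0.0]
force: [1.1, 0.3, 0.6]
finger_gap: 1.003
```

```bash
python3 go.py 0.42 0.08 0.35 90
```

```text
t 0.77 tcp [ 0.3329 -0.3378  0.3496] psi 81.00 tiltz [-3.0e-04  1.1e-03 -1.0e+00] F [1.1 0.3 0.6] gap 1.003 q [-0.85 -0.33  1.66  0.    1.81 -0.69]
[4.263e+02 2.060e+01 1.000e-01] [-0.02 -0.06 -9.  ] rows~10.2
```

apply_moves(plan=[[-1,40,2,0,0,0,-2],[-1,80,4,0,0,0,-4],[-1,120,6,0,0,0,-6],[-1,160,8,0,0,0,-8],[-1,200,10,0,0,0,-9],[-1,240,12,0,0,0,-9],[-1,280,14,0,0,0,-9],[-1,320,16,0,0,0,-9]])

```text
time_s: 1.43
tcp_pos: [0.3984, -0.0223, 0.35]
orientation: [-0.0, 0.707, 0.707, 0.0]
force: [1.5, -0.4, -1.5]
finger_gap: 1.0
```

apply_moves(plan=[[-1,40,2,0,0,0,0],[-1,80,4,0,0,0,0],[-1,105,5,0,0,0,0],[-1,105,5,0,0,0,0],[-1,105,5,0,0,0,0],[-1,105,5,0,0,0,0]])

```text
time_s: 1.93
tcp_pos: [0.4034, 0.0823, 0.3499]
orientation: [-0.0, 0.707, 0.707, 0.0]
force: [-0.1, -1.2, -0.9]
finger_gap: 1.0
```

```bash
python3 go.py 0.432 0.181 0.2 90; python3 - <<'E'
from rig import eyes
import numpy as np, cv2
c=eyes.capture("wrist"); np.savez("wrist1.npz",**c); cv2.imwrite("pics/wrist1.png",c["color"][:,:,::-1]); print(c["extrinsics"].round(3),c["fx"])
E
```

```text
t 1.93 tcp [0.4034 0.0823 0.3499] psi 90.01 tiltz [-1.e-04  7.e-04 -1.e+00] F [-0.1 -1.2 -0.9] gap 1.000 q [ 0.14 -0.47  1.76  0.    1.85  0.14]
[ 98.6  28.6 150. ] [-0.01 -0.04  0.01] rows~4.4
[[ 1.     0.    -0.     0.403]
 [-0.     0.951  0.309  0.162]
 [ 0.001 -0.309  0.951  0.493]
 [ 0.     0.     0.     1.   ]] 380.94869287970727
```

View pics/wrist1.png

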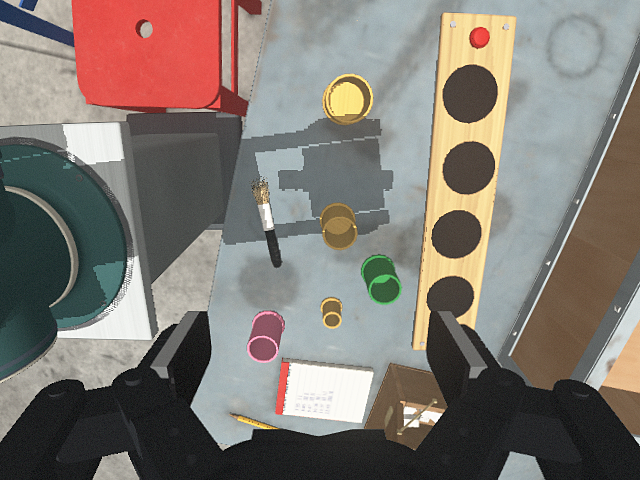

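The wrist view shows the large cup at (348,98), cup_42 at (338,226), cup_26 at (331,313), and all four pads at about (470,93), (469,168), (456,234) and (450,297). I'll measure from it.

```bash
cat > mw.py <<'E'
from h import *
import sys
def run(f,minz=True):
    t=dict(np.load(f))
    hsv=cv2.cvtColor(t["color"],cv2.COLOR_RGB2HSV); H,S,V=[hsv[:,:,i].astype(int) for i in range(3)]
    roi=np.zeros(H.shape,bool); roi[0:335,200:520]=1
    for uv,s in blobs((H>13)&(H<32)&(S>140)&roi,100):
        P=depthpts(t,uv); ok=(np.abs(P[:,2]-.04)<.045)
        if ok.sum()<60: continue
        zt=np.percentile(P[ok,2],96)
        h,r0=min([(.04,.013),(.052,.017),(.064,.021),(.076,.025)],key=lambda a:abs(a[0]-zt))
        Q=plane(t,uv[ok&(np.abs(P[:,2]-zt)<.004)],h)[:,:2]
        c,r=circ(Q); ex,er=cv2.minEnclosingCircle(Q.astype(np.float32))
        print("brass",s,"h",h,"zt%.4f"%zt,"fit",c.round(4),"r %.4f/%.3f"%(r,r0),"mec",np.round(ex,4),round(er,4),len(Q))
    for uv,s in blobs((V<75)&roi,400):
        P=plane(t,uv,.013)[:,:2]; Z=depthpts(t,uv)[:,2]
        ex,er=cv2.minEnclosingCircle(P.astype(np.float32))
        print("dark",s,P.mean(0).round(4),np.round(ex,4),round(er,4),"z",np.median(Z).round(4))
run(sys.argv[1])
E
python3 mw.py wrist1.npz
```

```text
dark [443  65  54  58 562] [0.59  0.196] [0.5855 0.1914] 0.0335 z 0.0135
dark [ 212  116   30  108 1044] [0.2901 0.1109] [0.286  0.0968] 0.0709 z -0.6602
dark [432 211  49  47 700] [0.5834 0.0101] [0.5862 0.0142] 0.0336 z 0.0134
dark [ 427  277   47   58 1664] [ 0.5859 -0.0871] [ 0.5826 -0.0935] 0.0486 z 0.0136
```

```bash
sed -i 's/(V<75)/(V<100)\&(S<90)/; s/minz=True//; s/(S>140)&roi,100/(S>120)\&roi,100/' mw.py; sed -i 's/roi\[0:335,200:520\]=1/roi[0:335,280:505]=1/' mw.py; python3 mw.py wrist1.npz; python3 - <<'E'
import numpy as np,cv2
t=np.load("wrist1.npz"); h=cv2.cvtColor(t["color"],cv2.COLOR_RGB2HSV)
for u,v in [(348,98),(326,98),(338,226),(331,313),(470,93),(440,150)]: print((u,v),h[v,u],t["depth"][v,u])
E
```

```text
brass [322  74  51  51 994] h 0.076 zt0.0773 fit [0.435  0.1808] r 0.0231/0.025 mec [0.4353 0.1807] 0.0248 331
brass [320 203  37  47 941] h 0.064 zt0.0651 fit [0.428  0.0318] r 0.0191/0.021 mec [0.4279 0.0319] 0.0206 232
brass [321 297  21  31 211] h 0.04 zt0.0412 fit [ 0.4213 -0.0974] r 0.0111/0.013 mec [ 0.4215 -0.0971] 0.0126 98
dark [ 443   65   54   58 2454] [0.5853 0.1916] [0.5855 0.1911] 0.0337 z 0.0135
dark [ 322  118   60   44 1107] [0.453 0.14 ] [0.445  0.1367] 0.0418 z 0.0004
dark [ 443  142   52   52 2128] [0.5932 0.1025] [0.5931 0.1018] 0.0336 z 0.0134
dark [ 432  211   49   47 1839] [0.5865 0.0146] [0.5864 0.0141] 0.0337 z 0.0135
dark [ 427  276   47   59 1788] [ 0.5861 -0.0859] [ 0.5826 -0.0935] 0.0486 z 0.0136
(348, 98) [ 24 124 250] 0.45615652
(326, 98) [ 26 119 255] 0.39108005
(338, 226) [ 19 131 162] 0.5061042
(331, 313) [ 21 132 250] 0.50525355
(470, 93) [14 64 76] 0.44600078
(440, 150) [ 21  96 244] 0.47054338
```

Wrist and top agree up to a constant offset of about (2.6, 2.9) mm. I use the wrist frame, where the differences between cups and pads hold, and will check with the cup held. First is cup_50.

apply_moves(plan=[[-1,30,10,25,0,0,0],[-1,60,20,50,0,0,0],[-1,85,28,80,0,0,0],[-1,98,31,115,0,0,0],[-1,98,31,155,0,0,0],[-1,98,31,195,0,0,0],[-1,98,31,205,0,0,0],[-1,98,31,205,0,0,0]])

```text
time_s: 2.65
tcp_pos: [0.4338, 0.1786, 0.1428]
orientation: [-0.001, 0.708, 0.706, -0.002]
force: [0.1, -0.5, 0.4]
finger_gap: 0.999
```

```bash
python3 go.py 0.4347 0.1805 0.025 90; python3 - <<'E'
from rig import eyes
import numpy as np, cv2
c=eyes.capture("wrist"); np.savez("wrist2.npz",**c); cv2.imwrite("pics/wrist2.png",c["color"][:,:,::-1])
E
python3 mw.py wrist2.npz
```

```text
t 2.65 tcp [0.4338 0.1786 0.1428] psi 89.85 tiltz [-4.2e-03 -8.0e-04 -1.0e+00] F [ 0.1 -0.5  0.4] gap 0.999 q [ 0.34 -0.31  1.98  0.    1.47  0.34]
[  2.    1.4 117.8] [-0.24  0.05 -0.15] rows~2.8
brass [ 298    0   60   37 1344] h 0.052 zt0.0528 fit [0.4394 0.3276] r 0.0131/0.017 mec [0.4396 0.3209] 0.0136 263
brass [ 280  187   84  106 6628] h 0.076 zt0.0767 fit [0.4348 0.1814] r 0.0231/0.025 mec [0.4348 0.1814] 0.025 1270
dark [ 358  164   49   80 1109] [0.4791 0.1964] [0.4781 0.1967] 0.0321 z 0.0004
dark [ 478  175   27   78 1534] [0.5638 0.1891] [0.5718 0.1892] 0.0302 z 0.0134
dark [ 342  242   57   63 1309] [0.4725 0.1404] [0.4717 0.1418] 0.0262 z 0.0004
dark [ 460  284   45   51 1365] [0.5725 0.1052] [0.5723 0.1074] 0.0265 z 0.0134
```

View pics/wrist2.png

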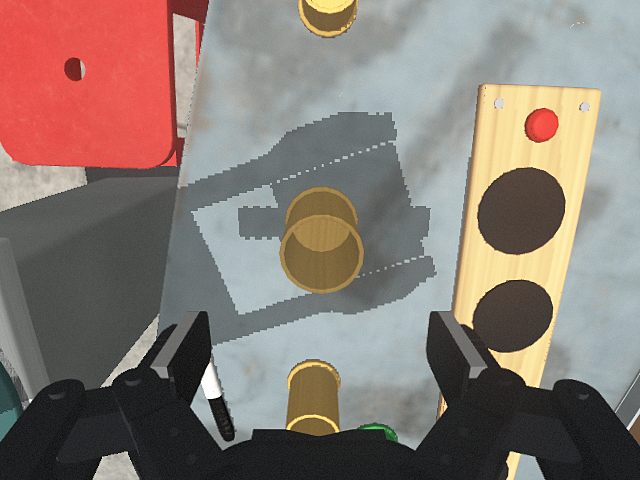

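The cup rim is at about (321,253). It is centred between the jaws and measures (0.4348, 0.1814), which agrees with the earlier value. I'll descend and grip.

apply_moves(plan=[[-1,2,1,35,0,0,0],[-1,2,1,70,0,0,0],[-1,2,1,100,0,0,0],[-1,2,1,118,0,0,0],[-1,2,1,118,0,0,0],[-1,2,1,118,0,0,0],[1,2,1,118,0,0,0],[1,2,1,118,0,0,0]])

```text
time_s: 3.37
tcp_pos: [0.4372, 0.1815, 0.0304]
orientation: [0.0, 0.708, 0.706, 0.002]
force: [0.1, 0.6, 0.2]
finger_gap: 0.743
```

apply_moves(plan=[[1,0,0,0,0,0,0],[1,0,0,0,0,0,0],[1,0,0,0,0,0,0],[1,0,0,0,0,0,0],[1,0,0,0,0,0,0],[1,0,0,0,0,0,0]])

```text
time_s: 3.87
tcp_pos: [0.4382, 0.1818, 0.0323]
orientation: [0.001, 0.708, 0.706, 0.003]
force: [-0.9, -1.3, 11.7]
finger_gap: 0.595
```

```bash
python3 go.py 0.435 0.1805 0.15 90;  python3 - <<'E'
from rig import eyes
import numpy as np, cv2
c=eyes.capture("wrist"); np.savez("wrist3.npz",**c); cv2.imwrite("pics/wrist3.png",c["color"][:,:,::-1])
E
python3 mw.py wrist3.npz
```

```text
t 3.87 tcp [0.4382 0.1818 0.0323] psi 89.84 tiltz [ 0.0053  0.0024 -1.    ] F [-0.9 -1.3 11.7] gap 0.595 q [ 0.34 -0.21  2.09  0.    1.26  0.34]
[  -1.    -2.6 -117.7] [ 0.3  -0.14 -0.16] rows~2.8
brass [ 280  234  106  101 8941] h 0.076 zt0.0763 fit [0.439  0.1927] r 0.0139/0.025 mec [0.4409 0.202 ] 0.015 1268
dark [ 374  208   66  127 1983] [0.4768 0.1923] [0.4796 0.1917] 0.0327 z 0.0006
```

View pics/wrist3.png

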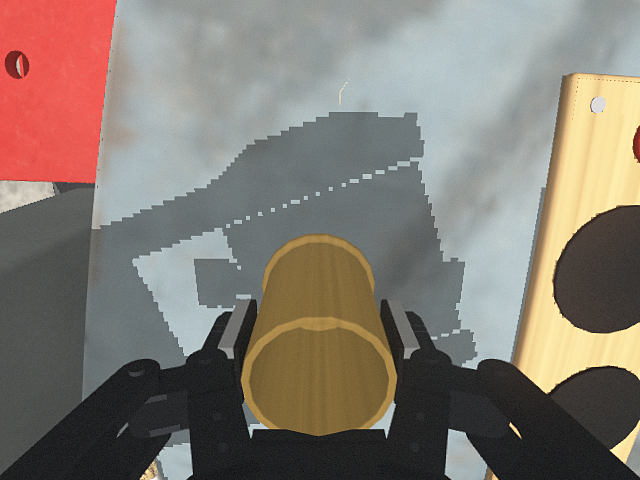

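```bash
sed -i 's/roi\[0:335,280:505\]=1/roi[0:(int(sys.argv[2]) if len(sys.argv)>2 else 335),(230 if len(sys.argv)>2 else 280):505]=1/' mw.py; python3 mw.py wrist3.npz 428
```

```text
brass [  241   234   157   194 23745] h 0.076 zt0.0765 fit [0.4376 0.1827] r 0.0228/0.025 mec [0.4375 0.1824] 0.0256 4150
dark [  374   208   131   220 10543] [0.499  0.1391] [0.5119 0.1596] 0.0683 z 0.0885
dark [ 230  299   28  129 1625] [0.3979 0.1406] [0.3987 0.1406] 0.0402 z 0.073
```

apply_moves(plan=[[1,-1,0,-30,0,0,0],[1,-1,0,-60,0,0,0],[1,-1,0,-90,0,0,0],[1,-1,0,-118,0,0,0],[1,-1,0,-118,0,0,0]])

```text
time_s: 4.33
tcp_pos: [0.4393, 0.1812, 0.1566]
orientation: [0.003, 0.708, 0.706, 0.006]
force: [1.1, 0.2, -0.9]
finger_gap: 0.592
```

```bash
python3 go.py 0.50 0.1 0.15 90 0.589 -0.079 0.15 90;  python3 - <<'E'
from rig import eyes
import numpy as np, cv2
c=eyes.capture("wrist"); np.savez("wrist4.npz",**c); cv2.imwrite("pics/wrist4.png",c["color"][:,:,::-1])
E
```

```text
t 4.33 tcp [0.4393 0.1812 0.1566] psi 89.84 tiltz [ 0.0127  0.005  -0.9999] F [ 1.1  0.2 -0.9] gap 0.592 q [ 0.34 -0.31  1.96  0.    1.48  0.34]
[-81.   60.8   6.9] [ 0.73 -0.29 -0.16] rows~2.4
[-259.8  150.3    7.2] [ 0.73 -0.29 -0.16] rows~7.2
```

View pics/wrist4.png

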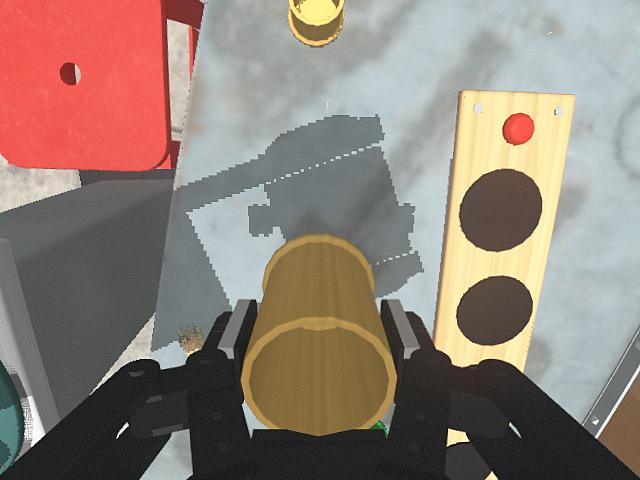

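The lift worked. The held cup's measured x (0.4376) is within 0.6 mm of the tool's (0.4382), so the wrist calibration is good. Its y is 0.8 mm off the tool's, which I'll allow for. Next I carry it to pad_d.

apply_moves(plan=[[1,-35,20,1,0.7,-0.3,0],[1,-70,40,2,0.7,-0.3,0],[1,-105,60,3,0.7,-0.3,0],[1,-140,80,4,0.7,-0.3,0],[1,-175,100,5,0.7,-0.3,0],[1,-210,120,6,0.7,-0.3,0],[1,-240,138,7,0.7,-0.3,0],[1,-260,150,7,0.7,-0.3,0]])

```text
time_s: 5.05
tcp_pos: [0.5885, -0.0823, 0.1451]
orientation: [-0.001, 0.709, 0.706, -0.002]
force: [0.4, -0.3, -2.0]
finger_gap: 0.591
```

apply_moves(plan=[[1,0,0,0,0,0,0],[1,0,0,0,0,0,0],[1,0,0,0,0,0,0]])

```text
time_s: 5.3
tcp_pos: [0.5879, -0.0821, 0.1438]
orientation: [-0.002, 0.709, 0.705, -0.002]
force: [-0.0, 0.1, -2.2]
finger_gap: 0.591
```

```bash
python3 go.py 0.5888 -0.0797 0.0475 90
```

```text
t 5.30 tcp [ 0.5879 -0.0821  0.1438] psi 89.74 tiltz [-5.7e-03 -6.0e-04 -1.0e+00] F [-0.   0.1 -2.2] gap 0.591 q [-0.18 -0.02  1.72 -0.    1.44 -0.18]
[ 2.4  1.4 96.3] [-0.33  0.04 -0.26] rows~2.3
```

apply_moves(plan=[[1,2,1,30,-0.3,0,-0.3],[1,2,1,60,-0.3,0,-0.3],[1,2,1,80,-0.3,0,-0.3],[1,2,1,86,-0.3,0,-0.3],[1,2,1,86,-0.3,0,-0.3],[1,2,1,86,-0.3,0,-0.3],[1,2,1,86,-0.3,0,-0.3]])

```text
time_s: 5.88
tcp_pos: [0.5892, -0.0798, 0.0597]
orientation: [0.001, 0.707, 0.707, 0.0]
force: [0.8, -0.3, -1.1]
finger_gap: 0.593
```

```bash
python3 go.py 0.5888 -0.0797 0.0463 90
```

```text
t 5.88 tcp [ 0.5892 -0.0798  0.0597] psi 90.06 tiltz [ 0.0018 -0.001  -1.    ] F [ 0.8 -0.3 -1.1] gap 0.593 q [-0.18  0.04  1.81 -0.    1.29 -0.18]
[ 0.2 -0.4 13.4] [0.11 0.05 0.06] rows~0.3
```

apply_moves(plan=[[1,0,0,5,0.1,0,0],[1,0,0,10,0.1,0,0],[1,0,0,13,0.1,0,0],[1,0,0,14,0.1,0,0],[1,0,0,14,0.1,0,0],[1,0,0,14,0.1,0,0]])

```text
time_s: 6.38
tcp_pos: [0.5892, -0.0799, 0.0457]
orientation: [0.0, 0.707, 0.707, -0.0]
force: [0.6, -0.3, -2.8]
finger_gap: 0.591
```

```bash
python3 go.py 0.5888 -0.0797 0.0463 90
```

```text
t 6.38 tcp [ 0.5892 -0.0799  0.0457] psi 90.06 tiltz [ 0.e+00 -9.e-04 -1.e+00] F [ 0.6 -0.3 -2.8] gap 0.591 q [-0.18  0.06  1.82 -0.    1.27 -0.18]
[ 0.2 -0.4 -0.6] [0.   0.05 0.06] rows~0.0
```

Still no contact, which means the cup is about 0.4 mm above the pad. I'll release and retreat upwards.

apply_moves(plan=[[1,0,0,0.5,0,0,0],[0,0,0,0.5,0,0,0],[-1,0,0,0.5,0,0,0],[-1,0,0,0.5,0,0,0],[-1,0,0,0,0,0,0],[-1,0,0,0,0,0,0],[-1,0,0,0,0,0,0]])

```text
time_s: 6.97
tcp_pos: [0.5892, -0.0799, 0.0457]
orientation: [0.0, 0.707, 0.707, -0.0]
force: [0.8, 0.2, -0.1]
finger_gap: 0.996
```

apply_moves(plan=[[-1,0,0,-30,0,0,0],[-1,0,0,-65,0,0,0],[-1,0,0,-100,0,0,0],[-1,0,0,-130,0,0,0],[-1,0,0,-150,0,0,0],[-1,0,0,-150,0,0,0]])

```text
time_s: 7.47
tcp_pos: [0.5906, -0.08, 0.2011]
orientation: [0.003, 0.707, 0.707, 0.002]
force: [-0.2, -0.4, 0.9]
finger_gap: 0.998
```

```bash
python3 go.py 0.428 0.0315 0.17 90;  python3 - <<'E'
from rig import eyes
import numpy as np, cv2
c=eyes.capture("wrist"); np.savez("wrist5.npz",**c); cv2.imwrite("pics/wrist5.png",c["color"][:,:,::-1])
E
```

```text
t 7.47 tcp [ 0.5906 -0.08    0.2011] psi 90.06 tiltz [ 0.0068 -0.0021 -1.    ] F [-0.2 -0.4  0.9] gap 0.998 q [-0.18 -0.05  1.66 -0.    1.52 -0.18]
[ 111.7 -162.7   29.8] [0.39 0.12 0.06] rows~4.8
```

View pics/wrist5.png

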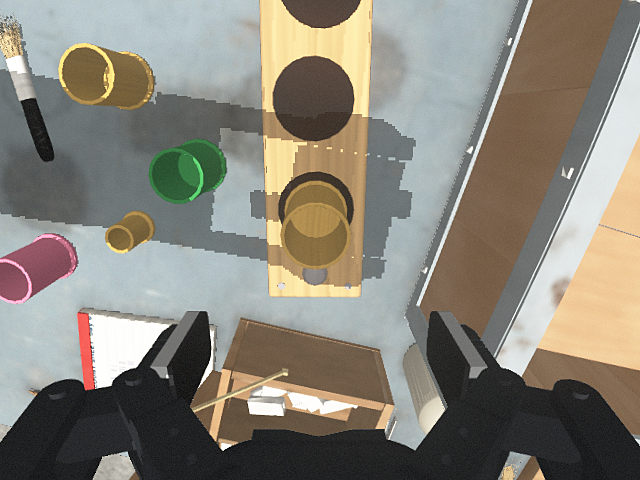

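Cup_50 stands upright on pad_d, its foot at (316,205). Cup_42 is next, at (105,75) in this view.

apply_moves(plan=[[-1,20,-30,0,0.4,0.1,0],[-1,43,-62,5,0.4,0.1,0],[-1,66,-95,15,0.4,0.1,0],[-1,88,-128,25,0.4,0.1,0],[-1,105,-152,40,0.4,0.1,0],[-1,112,-163,50,0.4,0.1,0],[-1,112,-163,50,0.4,0.1,0],[-1,112,-163,50,0.4,0.1,0]])

```text
time_s: 8.18
tcp_pos: [0.4268, 0.032, 0.1468]
orientation: [-0.001, 0.706, 0.708, -0.001]
force: [1.4, -0.8, 0.3]
finger_gap: 1.0
```

```bash
python3 go.py 0.428 0.0315 0.022 90;  python3 - <<'E'
from rig import eyes
import numpy as np, cv2
c=eyes.capture("wrist"); np.savez("wrist6.npz",**c); cv2.imwrite("pics/wrist6.png",c["color"][:,:,::-1])
E
python3 mw.py wrist6.npz
```

```text
t 8.18 tcp [0.4268 0.032  0.1468] psi 90.11 tiltz [-0.0034  0.     -1.    ] F [ 1.4 -0.8  0.3] gap 1.000 q [ 0.02 -0.42  2.05  0.    1.51  0.01]
[ -0.5   1.7 124.8] [-0.2  -0.    0.11] rows~3.0
brass [ 289  195   66   86 4282] h 0.064 zt0.0648 fit [0.4279 0.0318] r 0.0192/0.021 mec [0.428  0.0318] 0.0211 943
dark [ 481  217   24   70 1215] [0.5644 0.0112] [0.572  0.0118] 0.0293 z 0.0134
dark [ 345  227   80   48 2382] [0.4744 0.0117] [0.4768 0.0115] 0.034 z 0.0004
dark [ 316  277   96   20 1081] [ 0.4587 -0.015 ] [ 0.4621 -0.0149] 0.038 z 0.0004
```

View pics/wrist6.png

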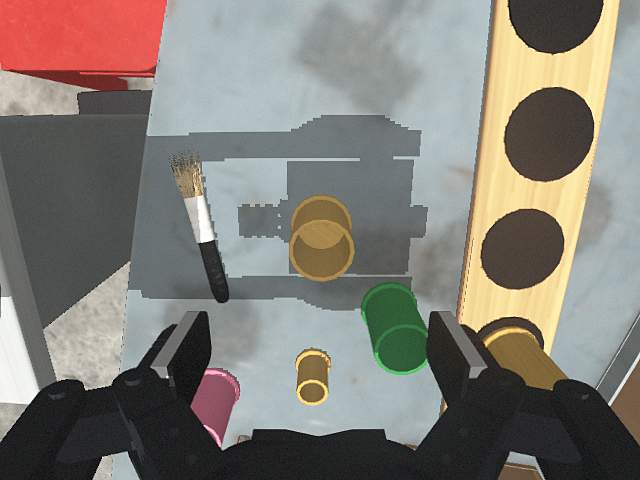

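apply_moves(plan=[[-1,0,1,35,0,0,0],[-1,0,1,70,0,0,0],[-1,0,1,105,0,0,0],[-1,0,1,125,-0.2,0,0],[-1,0,1,125,-0.2,0,0],[-1,0,1,125,-0.2,0,0],[0,0,1,125,-0.2,0,0],[1,0,1,125,-0.2,0,0]])

```text
time_s: 8.9
tcp_pos: [0.4295, 0.0315, 0.0245]
orientation: [0.001, 0.707, 0.707, 0.001]
force: [-0.1, 0.2, -0.1]
finger_gap: 0.752
```

apply_moves(plan=[[1,0,0,0,0,0,0],[1,0,0,0,0,0,0],[1,0,0,0,0,0,0],[1,0,0,0,0,0,0],[1,0,0,0,0,0,0],[1,0,0,0,0,0,0],[1,0,0,0,0,0,0]])

```text
time_s: 9.48
tcp_pos: [0.4306, 0.0314, 0.0265]
orientation: [0.002, 0.707, 0.707, 0.002]
force: [-3.5, -0.9, 14.0]
finger_gap: 0.482
```

```bash
python3 go.py 0.428 0.0315 0.15 90;  python3 - <<'E'
from rig import eyes
import numpy as np, cv2
c=eyes.capture("wrist"); np.savez("wrist7.npz",**c); cv2.imwrite("pics/wrist7.png",c["color"][:,:,::-1])
E
python3 mw.py wrist7.npz 428
```

```text
t 9.48 tcp [0.4306 0.0314 0.0265] psi 90.06 tiltz [ 6.e-03 -2.e-04 -1.e+00] F [-3.5 -0.9 14. ] gap 0.482 q [ 0.01 -0.31  2.18 -0.    1.27  0.01]
[   0.    -1.9 -123.5] [0.34 0.01 0.06] rows~3.0
brass [  257   244   125   176 17141] h 0.064 zt0.0645 fit [0.43   0.0327] r 0.0191/0.021 mec [0.43   0.0326] 0.022 3881
dark [  368   294   137   134 11599] [ 0.4882 -0.0114] [ 0.4923 -0.0067] 0.0553 z 0.0823
dark [ 230  297   39  131 2917] [ 0.394  -0.0073] [ 0.3953 -0.0052] 0.04 z 0.0738
```

View pics/wrist7.png

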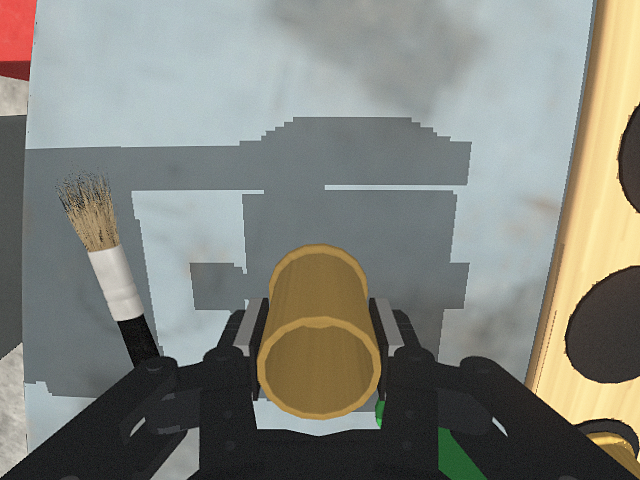

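apply_moves(plan=[[1,0,0,-30,0.3,0,0],[1,0,0,-65,0.3,0,0],[1,0,10,-95,0.3,0,0],[1,-4,40,-110,0.3,0,0],[1,-8,78,-110,0.3,0,0],[1,-14,115,-110,0.3,0,0],[1,-18,145,-110,0.3,0,0],[1,-18,156,-110,0.3,0,0]])

```text
time_s: 10.2
tcp_pos: [0.589, 0.0129, 0.1375]
orientation: [0.001, 0.707, 0.707, 0.0]
force: [0.5, 0.9, -1.7]
finger_gap: 0.483
```

apply_moves(plan=[[1,0,0,0,0,0,0],[1,0,0,0,0,0,0],[1,0,0,0,0,0,0]])

```text
time_s: 10.45
tcp_pos: [0.5882, 0.0131, 0.1377]
orientation: [0.001, 0.707, 0.707, 0.0]
force: [-0.4, 0.0, -3.0]
finger_gap: 0.488
```

```bash
python3 go.py 0.5865 0.0131 0.0475 90
```

```text
t 10.45 tcp [0.5882 0.0131 0.1377] psi 90.04 tiltz [ 1.3e-03 -4.0e-04 -1.0e+00] F [-0.4  0.  -3. ] gap 0.488 q [-0.02 -0.03  1.75 -0.    1.43 -0.02]
[ 0.1 -1.8 90.2] [0.07 0.02 0.04] rows~2.2
```

apply_moves(plan=[[1,0,-2,30,0,0,0],[1,0,-2,60,0,0,0],[1,0,-2,80,0,0,0],[1,0,-2,88,0,0,0],[1,0,-2,88,0,0,0],[1,0,-2,88,0,0,0],[1,0,-2,88,0,0,0]])

```text
time_s: 11.03
tcp_pos: [0.5869, 0.0131, 0.0516]
orientation: [0.001, 0.707, 0.707, 0.001]
force: [-1.1, -0.1, -2.3]
finger_gap: 0.484
```

```bash
python3 go.py 0.5865 0.0131 0.0397 90
```

```text
t 11.03 tcp [0.5869 0.0131 0.0516] psi 90.05 tiltz [ 3.7e-03 -4.0e-04 -1.0e+00] F [-1.1 -0.1 -2.3] gap 0.484 q [-0.02  0.03  1.83 -0.    1.28 -0.02]
[-0.  -0.5 11.9] [0.21 0.02 0.05] rows~0.3
```

apply_moves(plan=[[1,0,-0.5,5,0.2,0,0],[1,0,-0.5,9,0.2,0,0],[1,0,-0.5,11.5,0.2,0,0],[1,0,-0.5,12,0.2,0,0],[1,0,-0.5,12,0.2,0,0],[1,0,-0.5,12,0.2,0,0]])

```text
time_s: 11.53
tcp_pos: [0.5865, 0.0131, 0.0397]
orientation: [0.0, 0.707, 0.707, -0.0]
force: [-0.5, -0.8, -0.9]
finger_gap: 0.485
```

```bash
python3 go.py 0.5865 0.0131 0.0397 90
```

```text
t 11.53 tcp [0.5865 0.0131 0.0397] psi 90.04 tiltz [ 2.e-04 -4.e-04 -1.e+00] F [-0.5 -0.8 -0.9] gap 0.485 q [-0.02  0.04  1.84 -0.    1.26 -0.02]
[ 0. -0. -0.] [0.01 0.02 0.04] rows~0.0
```

apply_moves(plan=[[1,0,0,0.5,0,0,0],[0,0,0,0.5,0,0,0],[-1,0,0,0.5,0,0,0],[-1,0,0,0.5,0,0,0],[-1,0,0,0,0,0,0],[-1,0,0,0,0,0,0],[-1,0,0,0,0,0,0]])

```text
time_s: 12.12
tcp_pos: [0.5866, 0.0131, 0.0398]
orientation: [0.0, 0.707, 0.707, -0.0]
force: [1.1, 0.1, -0.7]
finger_gap: 0.998
```

apply_moves(plan=[[-1,0,0,-30,0,0,0],[-1,0,0,-65,0,0,0],[-1,0,0,-100,0,0,0],[-1,0,0,-130,0,0,0],[-1,0,0,-150,0,0,0],[-1,0,0,-150,0,0,0]])

```text
time_s: 12.62
tcp_pos: [0.5879, 0.0132, 0.1951]
orientation: [0.003, 0.707, 0.707, 0.002]
force: [-0.3, -0.5, 0.3]
finger_gap: 1.001
```

```bash
python3 go.py 0.4392 0.330 0.17 90;  python3 - <<'E'
from rig import eyes
import numpy as np, cv2
c=eyes.capture("wrist"); np.savez("wrist8.npz",**c); cv2.imwrite("pics/wrist8.png",c["color"][:,:,::-1])
E
```

```text
t 12.62 tcp [0.5879 0.0132 0.1951] psi 90.05 tiltz [ 7.e-03 -5.e-04 -1.e+00] F [-0.3 -0.5  0.3] gap 1.001 q [-0.02 -0.07  1.69 -0.    1.52 -0.02]
[ 317.  -148.6   23.9] [0.4  0.03 0.05] rows~8.4
```

View pics/wrist8.png

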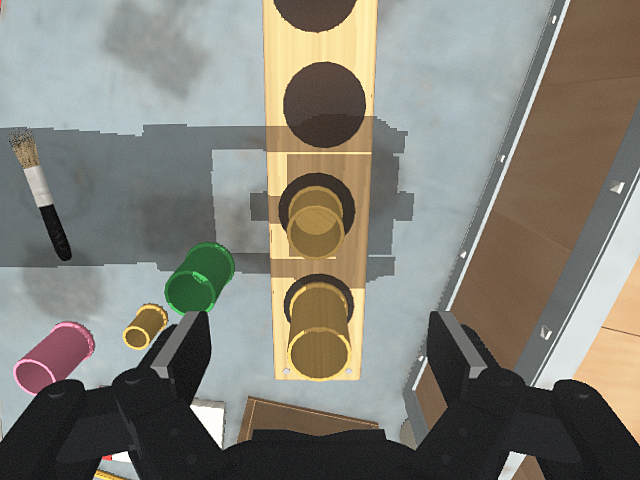

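Cup_42 stands on pad_c, its foot at (317,210). Now I'll go over cup_34.

apply_moves(plan=[[-1,35,-16,0,0.4,0,0],[-1,72,-33,0,0.4,0,0],[-1,109,-51,5,0.4,0,0],[-1,146,-68,10,0.4,0,0],[-1,183,-86,15,0.4,0,0],[-1,220,-103,20,0.4,0,0],[-1,257,-120,25,0.4,0,0],[-1,290,-136,25,0.4,0,0]])

```text
time_s: 13.33
tcp_pos: [0.4492, 0.3045, 0.1642]
orientation: [-0.001, 0.707, 0.708, -0.002]
force: [0.6, -0.2, -0.6]
finger_gap: 1.0
```

apply_moves(plan=[[-1,20,-8,15,0,0,0],[-1,27,-11,30,0,0,0],[-1,27,-11,30,0,0,0],[-1,27,-11,30,0,0,0],[-1,27,-11,30,0,0,0]])

```text
time_s: 13.75
tcp_pos: [0.4384, 0.3309, 0.1345]
orientation: [-0.001, 0.707, 0.707, -0.002]
force: [1.2, -0.6, 0.8]
finger_gap: 1.0
```

```bash
python3 go.py 0.4392 0.330 0.014 90;  python3 - <<'E'
from rig import eyes
import numpy as np, cv2
c=eyes.capture("wrist"); np.savez("wrist9.npz",**c); cv2.imwrite("pics/wrist9.png",c["color"][:,:,::-1])
E
python3 mw.py wrist9.npz
```

```text
t 13.75 tcp [0.4384 0.3309 0.1345] psi 90.04 tiltz [-0.0049 -0.0019 -1.    ] F [ 1.2 -0.6  0.8] gap 1.000 q [ 0.6  -0.11  1.83  0.    1.43  0.6 ]
[ -0.6   1.4 120.5] [-0.28  0.11  0.04] rows~2.9
brass [ 295  202   53   72 3124] h 0.052 zt0.0528 fit [0.4394 0.3315] r 0.0152/0.017 mec [0.4394 0.3316] 0.0172 743
dark [ 280  140  102   98 3748] [0.4444 0.3625] [0.442  0.3552] 0.0414 z 0.0003
dark [ 311  172  113  121 2588] [0.4774 0.3269] [0.4659 0.3282] 0.0521 z 0.0004
```

View pics/wrist9.png

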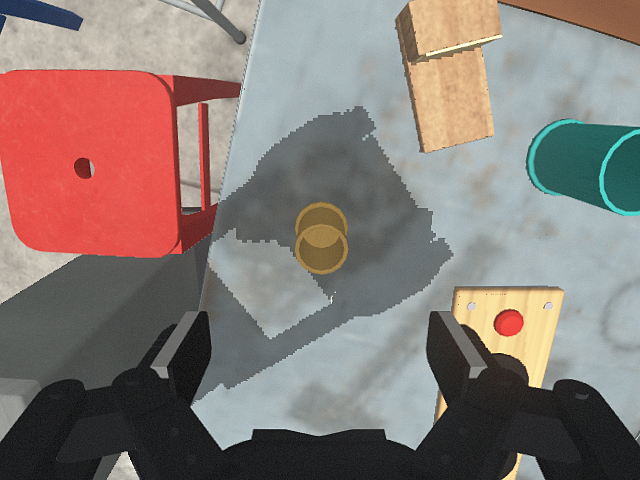

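apply_moves(plan=[[-1,0,0,35,-0.2,0,0],[-1,0,0,70,-0.2,0,0],[-1,0,0,100,-0.2,0.1,0],[-1,0,0.5,120,-0.2,0.1,0],[-1,0,0.5,120,-0.2,0.1,0],[-1,0,0.5,120,-0.2,0.1,0],[0,0,0.5,120,-0.2,0.1,0],[1,0,0.5,120,-0.2,0.1,0]])

```text
time_s: 14.47
tcp_pos: [0.4398, 0.3311, 0.0172]
orientation: [-0.0, 0.707, 0.707, 0.001]
force: [-0.1, 0.4, 0.1]
finger_gap: 0.747
```

apply_moves(plan=[[1,0,0,0,0,0,0],[1,0,0,0,0,0,0],[1,0,0,0,0,0,0],[1,0,0,0,0,0,0],[1,0,0,0,0,0,0],[1,0,0,0,0,0,0],[1,0,0,0,0,0,0],[1,0,0,0,0,0,0]])

```text
time_s: 15.13
tcp_pos: [0.4406, 0.3315, 0.0191]
orientation: [0.0, 0.707, 0.707, 0.002]
force: [-2.0, -3.2, 13.3]
finger_gap: 0.397
```

```bash
python3 go.py 0.4392 0.330 0.14 90 0.5932 0.102 0.14 90;  python3 - <<'E'
from rig import eyes
import numpy as np, cv2
c=eyes.capture("wrist"); np.savez("wrist10.npz",**c); cv2.imwrite("pics/wrist10.png",c["color"][:,:,::-1])
E
python3 mw.py wrist10.npz 428
```

```text
t 15.13 tcp [0.4406 0.3315 0.0191] psi 89.99 tiltz [ 0.0037  0.0031 -1.    ] F [-2.  -3.2 13.3] gap 0.397 q [ 0.6  -0.01  1.93  0.    1.22  0.6 ]
[  -1.1   -0.9 -120.9] [ 0.21 -0.18 -0.01] rows~2.9
[-229.1  153.1 -121. ] [ 0.21 -0.18 -0.01] rows~7.2
brass [  270   258    98   145 11269] h 0.052 zt0.0526 fit [0.4401 0.3322] r 0.0152/0.017 mec [0.44   0.3321] 0.0179 2783
dark [330 236  45  39 699] [0.4537 0.356 ] [0.4544 0.3547] 0.0117 z 0.0004
dark [ 230  288   49  140 4203] [0.4082 0.2993] [0.4076 0.3026] 0.0403 z 0.0675
dark [  359   296   146   132 10674] [0.493  0.2896] [0.4972 0.2994] 0.054 z 0.0758
```

View pics/wrist10.png

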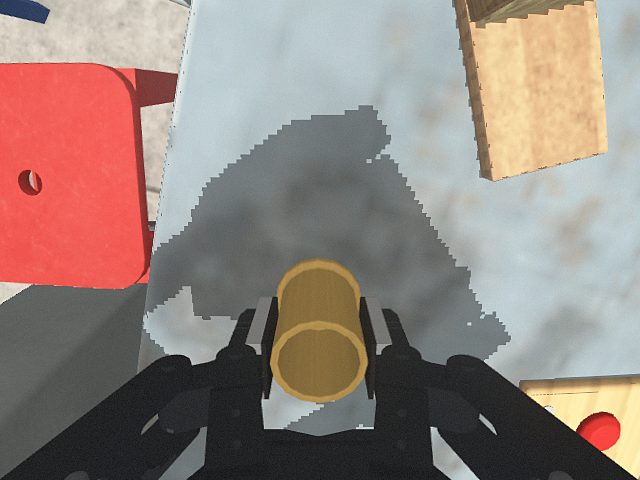

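apply_moves(plan=[[1,0,0,-35,0.2,-0.2,0],[1,0,0,-70,0.2,-0.2,0],[1,-15,10,-100,0.2,-0.2,0],[1,-45,30,-115,0.2,-0.2,0],[1,-80,53,-115,0.2,-0.2,0],[1,-114,76,-115,0.2,-0.2,0],[1,-148,99,-115,0.2,-0.2,0],[1,-180,120,-115,0.2,-0.2,0]])

```text
time_s: 15.85
tcp_pos: [0.561, 0.1492, 0.1347]
orientation: [0.001, 0.707, 0.707, 0.0]
force: [0.9, -0.1, -0.1]
finger_gap: 0.394
```

```bash
python3 go.py 0.593 0.1013 0.1 90
```

```text
t 15.85 tcp [0.561  0.1492 0.1347] psi 89.99 tiltz [ 1.3e-03 -2.0e-04 -1.0e+00] F [ 0.9 -0.1 -0.1] gap 0.394 q [ 0.22 -0.05  1.77 -0.    1.42  0.22]
[-47.9  31.9  34.7] [ 0.07  0.01 -0.01] rows~1.6
```

apply_moves(plan=[[1,-25,16,0,0,0,0],[1,-45,29,5,0,0,0],[1,-48,32,20,0,0,0],[1,-48,32,50,0,0,0],[1,-48,32,75,0,0,0],[1,-48,32,90,0,0,0],[1,-48,32,90,0,0,0],[1,-48,32,90,0,0,0]])

```text
time_s: 16.52
tcp_pos: [0.5929, 0.1012, 0.0448]
orientation: [0.0, 0.707, 0.707, -0.0]
force: [0.2, -0.7, -0.6]
finger_gap: 0.395
```

```bash
python3 go.py 0.593 0.1013 0.0323 90
```

```text
t 16.52 tcp [0.5929 0.1012 0.0448] psi 90.00 tiltz [ 3.e-04 -3.e-04 -1.e+00] F [ 0.2 -0.7 -0.6] gap 0.395 q [ 0.13  0.07  1.8  -0.    1.27  0.13]
[ 0.1  0.  12.5] [ 0.02  0.02 -0.  ] rows~0.3
```

apply_moves(plan=[[1,0,0,5,0,0,0],[1,0,0,9,0,0,0],[1,0,0,12,0,0,0],[1,0,0,12.5,0,0,0],[1,0,0,12.5,0,0,0],[1,0,0,12.5,0,0,0]])

```text
time_s: 17.02
tcp_pos: [0.5931, 0.1012, 0.0326]
orientation: [0.0, 0.707, 0.707, 0.0]
force: [0.0, -0.1, -1.4]
finger_gap: 0.396
```

apply_moves(plan=[[1,0,0,0.5,0,0,0],[0,0,0,0.5,0,0,0],[-1,0,0,0.5,0,0,0],[-1,0,0,0.5,0,0,0],[-1,0,0,0,0,0,0],[-1,0,0,0,0,0,0],[-1,0,0,0,0,0,0]])

```text
time_s: 17.6
tcp_pos: [0.5931, 0.1012, 0.0327]
orientation: [0.0, 0.707, 0.707, 0.0]
force: [-0.4, 0.6, -0.6]
finger_gap: 0.998
```

apply_moves(plan=[[-1,0,0,-30,0,0,0],[-1,0,0,-65,0,0,0],[-1,0,0,-100,0,0,0],[-1,0,0,-130,0,0,0],[-1,0,0,-150,0,0,0],[-1,0,0,-150,0,0,0]])

```text
time_s: 18.1
tcp_pos: [0.5944, 0.1014, 0.1881]
orientation: [0.002, 0.707, 0.707, 0.003]
force: [0.2, 0.2, 1.2]
finger_gap: 1.0
```

```bash
python3 go.py 0.4214 -0.0978 0.14 90;  python3 - <<'E'
from rig import eyes
import numpy as np, cv2
c=eyes.capture("wrist"); np.savez("wrist11.npz",**c); cv2.imwrite("pics/wrist11.png",c["color"][:,:,::-1])
E
```

```text
t 18.10 tcp [0.5944 0.1014 0.1881] psi 90.00 tiltz [ 7.4e-03  6.0e-04 -1.0e+00] F [0.2 0.2 1.2] gap 1.000 q [ 0.13 -0.03  1.66 -0.    1.5   0.13]
[-199.3 -173.4   46.7] [ 0.42 -0.03 -0.  ] rows~6.4
```

View pics/wrist11.png

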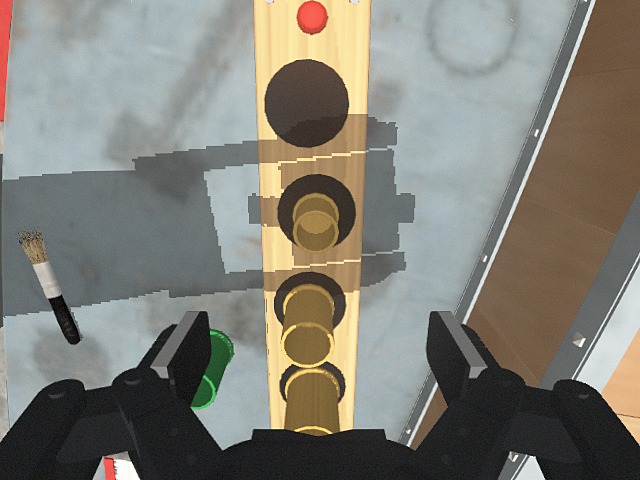

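Cup_34 is on pad_b, its foot at (316,210). Pad_a, next to the red dome, is still empty at (307,103). Cup_26 is next.

apply_moves(plan=[[-1,-26,-22,0,0.4,0,0],[-1,-54,-47,0,0.4,0,0],[-1,-82,-71,5,0.4,0,0],[-1,-110,-96,10,0.4,0,0],[-1,-138,-120,20,0.4,0,0],[-1,-166,-144,30,0.4,0,0],[-1,-188,-163,40,0.4,0,0],[-1,-199,-173,45,0.4,0,0]])

```text
time_s: 18.82
tcp_pos: [0.4185, -0.0992, 0.137]
orientation: [-0.002, 0.708, 0.707, -0.001]
force: [-0.3, -0.5, 0.0]
finger_gap: 0.997
```

apply_moves(plan=[[-1,0,0,0,0,0,0],[-1,0,0,0,0,0,0]])

```text
time_s: 18.98
tcp_pos: [0.4177, -0.0995, 0.1358]
orientation: [-0.002, 0.708, 0.706, -0.002]
force: [-0.0, 0.7, 0.5]
finger_gap: 1.002
```

```bash
python3 go.py 0.4214 -0.0975 0.010 90;  python3 - <<'E'
from rig import eyes
import numpy as np, cv2
from h import *
c=eyes.capture("wrist"); np.savez("wrist12.npz",**c); cv2.imwrite("pics/wrist12.png",c["color"][:,:,::-1])
hsv=cv2.cvtColor(c["color"],cv2.COLOR_RGB2HSV); H,S,V=[hsv[:,:,i].astype(int) for i in range(3)]
for n,m in [("green",(H>50)&(H<80)&(S>100)),("pink",(H>155)&(H<176)&(S>60))]:
    for uv,s in blobs(m,300):
        P=depthpts(c,uv); P=P[np.abs(P[:,2]-.04)<.04]; print(n,s,P.min(0).round(3),P.max(0).round(3))
E
python3 mw.py wrist12.npz
```

```text
t 18.98 tcp [ 0.4177 -0.0995  0.1358] psi 89.82 tiltz [-6.e-03  9.e-04 -1.e+00] F [-0.   0.7  0.5] gap 1.002 q [-0.29 -0.4   2.06 -0.    1.49 -0.29]
[  1.9   4.5 125.8] [-0.34 -0.05 -0.18] rows~3.0
green [ 382  115   95   80 5553] [ 0.461 -0.065  0.   ] [ 0.506 -0.018  0.066]
pink [ 149  234   89   91 5160] [ 0.276 -0.18   0.   ] [ 0.353 -0.104  0.066]
brass [ 304  206   42   54 1697] h 0.04 zt0.0409 fit [ 0.4211 -0.0978] r 0.0113/0.013 mec [ 0.4214 -0.0978] 0.0131 487
dark [ 310  111   86   68 2054] [ 0.4434 -0.0287] [ 0.4409 -0.0392] 0.0366 z 0.0004
dark [369 181  62  60 573] [ 0.4742 -0.0756] [ 0.4767 -0.0877] 0.0274 z 0.0004
dark [427 311  29  24 414] [ 0.5117 -0.1769] [ 0.5139 -0.176 ] 0.0141 z 0.1572
```

View pics/wrist12.png

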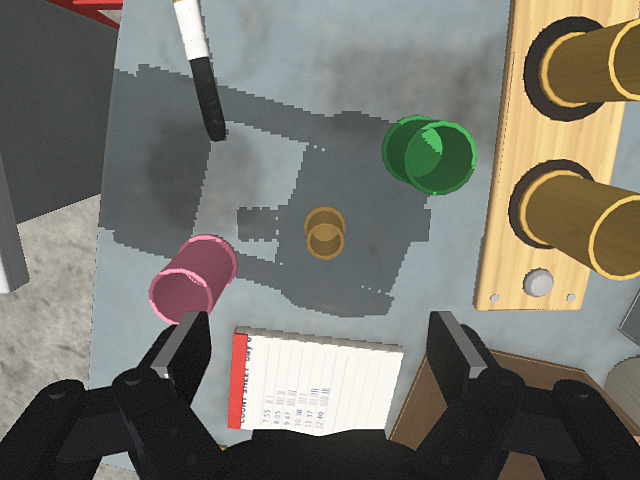

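apply_moves(plan=[[-0.4,2,3,20,-0.3,0,-0.2],[-0.4,2,3,50,-0.3,0,-0.2],[-0.4,2,3,80,-0.3,0,-0.2],[-0.4,2,4,105,-0.3,0,-0.2],[-0.4,2,4,122,-0.3,0,-0.2],[-0.4,2,4,126,-0.3,0,-0.2],[-0.4,2,4,126,-0.3,0,-0.2],[-0.4,2,4,126,-0.3,0,-0.2]])

```text
time_s: 19.7
tcp_pos: [0.4225, -0.0966, 0.0114]
orientation: [-0.0, 0.706, 0.708, 0.0]
force: [0.2, -0.6, 0.6]
finger_gap: 0.7
```

apply_moves(plan=[[1,0,0,0,0,0,0],[1,0,0,0,0,0,0],[1,0,0,0,0,0,0],[1,0,0,0,0,0,0],[1,0,0,0,0,0,0],[1,0,0,0,0,0,0],[1,0,0,0,0,0,0],[1,0,0,0,0,0,0]])

```text
time_s: 20.37
tcp_pos: [0.4234, -0.0968, 0.0131]
orientation: [0.001, 0.706, 0.708, 0.001]
force: [-2.3, 1.9, 10.6]
finger_gap: 0.31
```

```bash
python3 go.py 0.421 -0.0975 0.15 90 0.5855 0.191 0.15 90;  python3 - <<'E'
from rig import eyes
import numpy as np, cv2
c=eyes.capture("wrist"); np.savez("wrist13.npz",**c); cv2.imwrite("pics/wrist13.png",c["color"][:,:,::-1])
E
python3 mw.py wrist13.npz 428
```

```text
t 20.37 tcp [ 0.4234 -0.0968  0.0131] psi 90.11 tiltz [ 2.8e-03  4.0e-04 -1.0e+00] F [-2.3  1.9 10.6] gap 0.310 q [-0.28 -0.28  2.18  0.    1.24 -0.29]
[  -0.7   -2.1 -136.9] [ 0.16 -0.02  0.11] rows~3.3
[ 287.5  163.  -136.4] [ 0.16 -0.02  0.11] rows~8.6
brass [ 283  274   72  111 6554] h 0.04 zt0.0406 fit [ 0.423  -0.0973] r 0.0114/0.013 mec [ 0.423  -0.0972] 0.0139 1865
dark [ 230  296   57  132 5000] [ 0.395  -0.1269] [ 0.3948 -0.1233] 0.0381 z 0.0647
dark [  350   296   155   132 11203] [ 0.4704 -0.1339] [ 0.4757 -0.1243] 0.0534 z 0.0697
```

View pics/wrist13.png

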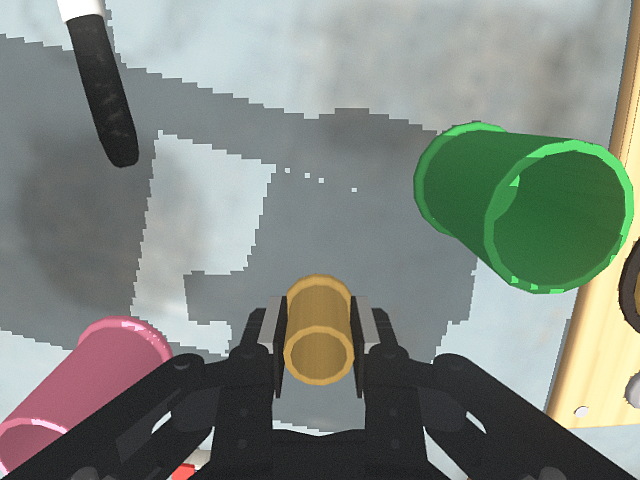

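apply_moves(plan=[[1,0,0,-35,0.2,0,0],[1,0,0,-70,0.2,0,0],[1,0,0,-105,0.2,0,0],[1,10,5,-132,0.2,0,0],[1,35,20,-140,0.2,0,0],[1,70,40,-140,0.2,0,0],[1,105,60,-140,0.2,0,0],[1,140,80,-140,0.2,0,0]])

```text
time_s: 21.08
tcp_pos: [0.5036, 0.045, 0.1544]
orientation: [0.0, 0.707, 0.708, 0.001]
force: [0.4, -0.9, 0.3]
finger_gap: 0.308
```

```bash
python3 go.py 0.5853 0.1917 0.15 90
```

```text
t 21.08 tcp [0.5036 0.045  0.1544] psi 90.07 tiltz [ 1.4e-03  4.0e-04 -1.0e+00] F [ 0.4 -0.9  0.3] gap 0.308 q [ 0.04 -0.23  1.9   0.    1.47  0.04]
[146.6  81.9   4.6] [ 0.08 -0.02  0.07] rows~4.0
```

apply_moves(plan=[[1,36,20,0,0,0,0],[1,73,40,0,0,0,0],[1,108,60,0,0,0,0],[1,137,76,0,0,0,0],[1,147,82,0,0,0,0],[1,147,82,20,0,0,0],[1,147,82,50,0,0,0],[1,147,82,65,0,0,0]])

```text
time_s: 21.75
tcp_pos: [0.5846, 0.1919, 0.087]
orientation: [-0.0, 0.707, 0.708, -0.0]
force: [-0.6, -1.3, -0.7]
finger_gap: 0.31
```

```bash
python3 go.py 0.5853 0.1917 0.0263 90
```

```text
t 21.75 tcp [0.5846 0.1919 0.087 ] psi 90.09 tiltz [-6.e-04 -3.e-04 -1.e+00] F [-0.6 -1.3 -0.7] gap 0.310 q [ 0.28  0.06  1.74 -0.    1.34  0.27]
[-0.2  0.7 60.7] [-0.04  0.02  0.09] rows~1.5
```

apply_moves(plan=[[1,0,0.5,20,0,0,0],[1,0,0.5,40,0,0,0],[1,0,0.5,48,0,0,0],[1,0,0.5,51,0,0,0],[1,0,0.5,51,0,0,0],[1,0,0.5,51,0,0,0]])

```text
time_s: 22.25
tcp_pos: [0.5856, 0.1919, 0.0374]
orientation: [0.0, 0.707, 0.708, 0.0]
force: [0.5, 0.5, -0.7]
finger_gap: 0.305
```

```bash
python3 go.py 0.5853 0.1917 0.0263 90
```

```text
t 22.25 tcp [0.5856 0.1919 0.0374] psi 90.07 tiltz [ 7.e-04  1.e-04 -1.e+00] F [ 0.5  0.5 -0.7] gap 0.305 q [ 0.28  0.11  1.77 -0.    1.26  0.27]
[-0.2 -0.3 11.1] [ 0.04 -0.01  0.07] rows~0.3
```

apply_moves(plan=[[1,0,0,5,0,0,0],[1,0,0,9,0,0,0],[1,0,0,11,0,0,0],[1,0,0,11,0,0,0],[1,0,0,11,0,0,0],[1,0,0,11,0,0,0]])

```text
time_s: 22.75
tcp_pos: [0.5857, 0.1919, 0.0265]
orientation: [0.0, 0.707, 0.708, 0.0]
force: [0.2, -0.2, -0.8]
finger_gap: 0.308
```

apply_moves(plan=[[1,0,0,0.5,0,0,0],[0,0,0,0.5,0,0,0],[-0.6,0,0,0.5,0,0,0],[-0.6,0,0,0.5,0,0,0],[-0.6,0,0,0,0,0,0],[-0.6,0,0,0,0,0,0],[-0.6,0,0,0,0,0,0]])

```text
time_s: 23.33
tcp_pos: [0.5857, 0.1919, 0.0265]
orientation: [0.0, 0.707, 0.708, 0.0]
force: [-0.8, -0.4, -0.4]
finger_gap: 0.802
```

apply_moves(plan=[[-0.6,0,0,-30,0,0,0],[-0.6,0,0,-65,0,0,0],[-0.6,0,0,-100,0,0,0],[-0.6,0,0,-140,0,0,0],[-0.6,0,0,-180,0,0,0],[-0.6,0,0,-200,0,0,0],[-0.6,0,0,-200,0,0,0]])

```text
time_s: 23.92
tcp_pos: [0.5868, 0.1922, 0.2326]
orientation: [0.002, 0.707, 0.708, 0.004]
force: [0.6, -0.1, -0.4]
finger_gap: 0.798
```

```bash
python3 go.py;  python3 - <<'E'
from rig import eyes
import numpy as np, cv2
for n in ["wrist","top"]:
    c=eyes.capture(n); np.savez(n+"14.npz",**c); cv2.imwrite(f"pics/{n}14.png",c["color"][:,:,::-1])
E
```

```text
t 23.92 tcp [0.5868 0.1922 0.2326] psi 90.08 tiltz [ 0.0081  0.0022 -1.    ] F [ 0.6 -0.1 -0.4] gap 0.798 q [ 0.28 -0.01  1.57 -0.    1.57  0.27]
```

View pics/wrist14.png

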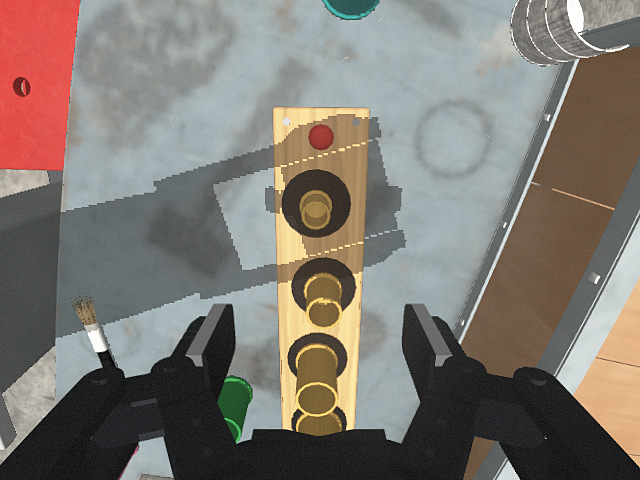

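View pics/top14.png

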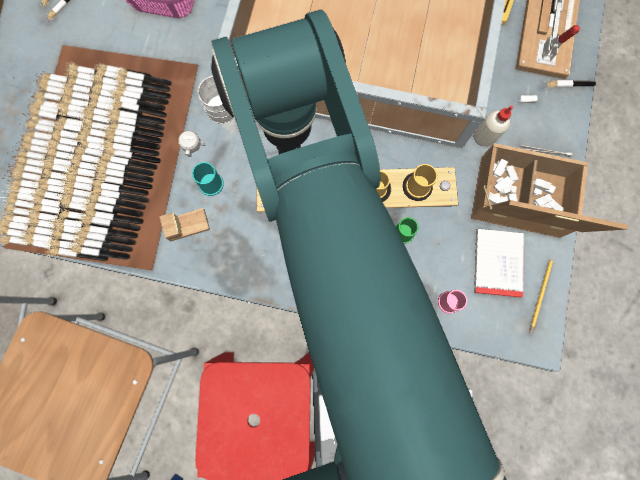

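All four cups stand in order. I'll move the arm clear for a final check in the top view.

apply_moves(plan=[[-0.6,0,-20,-30,0.4,0,0],[-0.6,0,-50,-55,0.4,0,0],[-0.6,-10,-85,-75,0.4,0,0],[-0.6,-30,-115,-90,0.4,0,0],[-0.6,-60,-140,-100,0.4,0,0],[-0.6,-95,-155,-100,0.4,0,0],[-0.6,-130,-170,-100,0.4,0,0],[-0.6,-165,-185,-100,0.4,0,0]])

```text
time_s: 24.68
tcp_pos: [0.3994, 0.0257, 0.325]
orientation: [-0.002, 0.706, 0.708, -0.002]
force: [0.9, -0.4, -0.1]
finger_gap: 0.802
```

apply_moves(plan=[[-0.6,-38,-4,0,0,0,0],[-0.6,-76,-8,0,0,0,0],[-0.6,-114,-12,0,0,0,0],[-0.6,-152,-16,0,0,0,0],[-0.6,-190,-20,0,0,0,0],[-0.6,-228,-24,0,0,0,0],[-0.6,-260,-28,0,0,0,0],[-0.6,-280,-30,0,0,0,0]])

```text
time_s: 25.35
tcp_pos: [0.3691, -0.2571, 0.323]
orientation: [-0.004, 0.707, 0.707, -0.003]
force: [0.8, 0.4, -0.0]
finger_gap: 0.802
```

```bash
python3 go.py;  python3 - <<'E'
from rig import eyes
from h import *
for n in ["scene","top"]:
    c=eyes.capture(n); np.savez(n+"15.npz",**c); cv2.imwrite(f"pics/{n}15.png",c["color"][:,:,::-1])
hsv=cv2.cvtColor(c["color"],cv2.COLOR_RGB2HSV); H,S,V=[hsv[:,:,i].astype(int) for i in range(3)]
roi=np.zeros(H.shape,bool); roi[150:215,270:440]=1
u=np.argwhere(roi)[:,::-1]
P=np.full(H.shape+(3,),np.nan); P[roi]=depthpts(c,u)
pads=dict(a=(.5828,.1885),b=(.5906,.0997),c=(.5842,.0113),d=(.5862,-.0818))
for (k,p),(h,r) in zip(pads.items(),[(.04,.013),(.052,.017),(.064,.021),(.076,.025)]):
    # elevated points near pad, at rim height
    Q=P[roi]; zt=np.nanpercentile(Q[(np.hypot(Q[:,0]-p[0],Q[:,1]-p[1])<.04)&(Q[:,2]>.02)&(Q[:,2]<.1),2],95)
    sel=roi&(np.abs(P[:,:,2]-zt)<.005)&(np.hypot(P[:,:,0]-p[0],P[:,:,1]-p[1])<.04)
    X=plane(c,np.argwhere(sel)[:,::-1],h+.013)[:,:2]
    ex,er=cv2.minEnclosingCircle(X.astype(np.float32)); f,fr=circ(X)
    print(k,"ztop %.4f exp %.3f"%(zt,h+.013),"mec",np.round(ex,4),round(er,4),"off mm",((np.array(ex)-p)*1000).round(1),"fit off",((f-p)*1000).round(1),len(X))
E
```

```text
t 25.35 tcp [ 0.3691 -0.2571  0.323 ] psi 90.03 tiltz [-0.009   0.0018 -1.    ] F [ 0.8  0.4 -0. ] gap 0.802 q [-0.66 -0.38  1.75 -0.    1.79 -0.66]
a ztop 0.0552 exp 0.053 mec [0.5833 0.1869] 0.0129 off mm [ 0.5 -1.6] fit off [ 0.7 -1.4] 46
b ztop 0.0667 exp 0.065 mec [0.5896 0.098 ] 0.0176 off mm [-1.  -1.7] fit off [-0.3 -2. ] 74
c ztop 0.0788 exp 0.077 mec [0.5836 0.0101] 0.0209 off mm [-0.6 -1.2] fit off [-0.5 -0.9] 89
d ztop 0.0902 exp 0.089 mec [ 0.5861 -0.0828] 0.0257 off mm [-0.1 -1. ] fit off [ 0.1 -1.3] 118
```

View pics/top15.png

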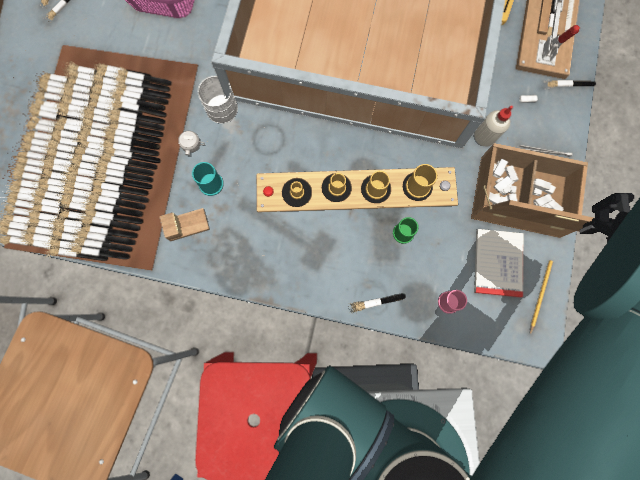

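View pics/scene15.png

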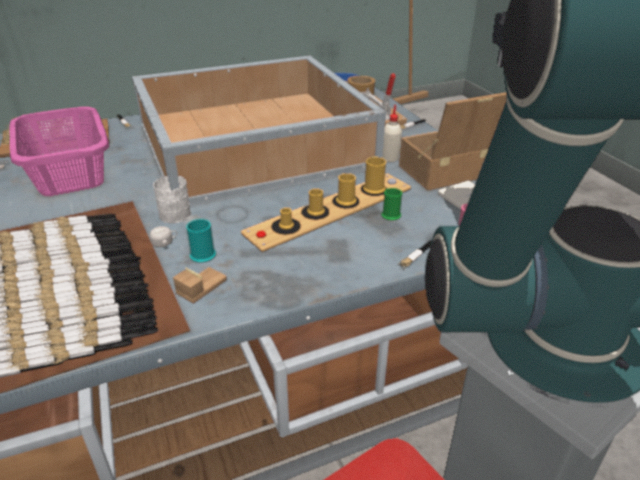

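The top and scene views show all four cups upright, in order from the red dome at (268,191). Each is within about 2 mm of its pad's centre, and the gauge block is still at (184,223). I'll let the arm settle, then hand in.

apply_moves(plan=[[-0.6,0,0,0,0,0,0],[-0.6,0,0,0,0,0,0],[-0.6,0,0,0,0,0,0],[-0.6,0,0,0,0,0,0]])

```text
time_s: 25.78
tcp_pos: [0.3696, -0.2561, 0.3225]
orientation: [-0.004, 0.707, 0.707, -0.003]
force: [0.0, 0.5, -0.3]
finger_gap: 0.799
```

```bash
python3 -c "
from rig import bot
print(bot.read_state()['force'],abs(bot.read_state()['qd']).max()); print(bot.finish_job())"
```

```text
[ 0.02312114  0.5335831  -0.30439087] 0.006035192136675754
the job is handed in; nothing more can be done
None
```

All four cups are standing on the pads in order of size, and I handed the job in at about 26 s. cup_26 is on pad_a, next to the red button, then cup_34 on pad_b, cup_42 on pad_c and cup_50 on pad_d.

- **Position:** the last top view put each cup within about 2 mm of its pad's centre.
- **Height:** the cup rims measured 1–2 mm above the expected height, the same bias that camera showed at the start.
- **Other objects:** the gauge block is at the same place in the picture as before, and by eye the coloured look-alikes stand where they did. I did not measure either.
- **Robot:** the arm was clear of the work and at rest when I handed in.

**Disagreement:** at the start the cameras did not agree. The scene and top views differed by 6–7 mm, and the top and wrist views by about 4 mm. I used the wrist view because the first cup, once gripped, measured within 0.6 mm of the tool position across the jaws.

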